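# Close up the specimen carrier

### The job

Close up the open specimen carrier on the lab bench: first push its upright metal hold-down flap fully down over the tubes, then swing the white cover fully shut on top of it. Only push, with the fingertips against the outer faces of flap and cover: no pinching them and no touching their padded inner faces. Leave the carrier standing where it is and do not disturb the glassware and boxes around it.

Things in the scene. Friction and masses are not known exactly. Their poses are not given: they have to be found in the camera images.
- carrier: white open specimen carrier, 220 (its x) x 200 (its y) mm, rim 90 mm above the bench, about 3 kg, standing loose on the bench. Origin: centre of its underside; z up; its x runs along both hinges (about ahead of the robot), +y points to the cover's hinge (about left), -y to the flap's hinge (about right). Inside are capped tubes up to 71 mm high; the low block beside them on the +y side is 60 mm high.
- flap (a joint): hold-down flap: aluminium plate 190 mm wide (along carrier x), 150 mm long, 4 mm thick, hinged along the carrier's -y wall. 0 = folded down level over the tubes (its stop), 1.57 = upright; starts upright (1.4 to 1.75, above 1.57 it leans outward to -y). Stiff hinge: stays where it is left; about 1 to 2 N at the free edge moves it. It weighs 0.1 kg.
- flap_hinge (a point): middle of the flap's hinged edge, on its outer face (the face turned away from the tubes: outward when upright, up when folded); carrier coordinates (0, -88, 82) mm when folded (hinge axis 4 mm below that). z = outward normal of the outer face, y = from the hinge to the free edge, x = along the hinge
- flap_edge (a point): middle of the flap's free edge, on its outer face, 150 mm from flap_hinge; same axes
- flap_pad: black rubber pad, 160 x 120 x 4 mm, on the inner (tube-facing) face of the flap, centred, 15 mm in from its side edges and free edge; not to be touched by the fingers. Origin: centre of the face glued to the flap
- cover (a joint): the carrier's white cover, a shallow lid 220 mm wide (along carrier x), 200 mm long, 22 mm thick, hinged along the carrier's +y wall at rim height. 0 = shut level on the rim (its stop), 1.57 = upright; starts open, leaning outward (1.75 to 2.05). Stiff hinge: stays where it is left; about 2 to 4 N near the free edge moves it. It weighs 0.25 kg.
- cover_hinge (a point): middle of the cover's hinged edge, on its outer face (the top when shut); carrier coordinates (0, 100, 112) mm when shut (hinge axis 22 mm below that). z = outward normal of the outer face, -y = from the hinge to the free edge, x = along the hinge
- cover_edge (a point): middle of the cover's free edge, on its outer face, 200 mm from cover_hinge; same axes. A 50 mm wide closing tab stands 6 mm beyond that edge
- cover_liner: grey liner, 160 x 140 x 4 mm, on the inner face of the cover, centred, 30 mm in from its edges; not to be touched by the fingers. Origin: its centre
- flask_near: bystander, leave alone: conical glass flask 122 mm tall, 74 mm wide at the foot, standing just outside the cover's side of the carrier; origin: centre of its underside
- vial: bystander, leave alone: small capped vial 28 mm across, 60 mm tall, standing just outside the flap's side of the carrier; origin: centre of its underside
- flask_far: bystander, leave alone: larger conical glass flask, 140 mm tall, 85 mm wide at the foot, behind the carrier; origin: centre of its underside
- beaker: bystander, leave alone: glass beaker, 76 mm across, 95 mm tall, behind the carrier; origin: centre of its underside
- reagent: bystander, leave alone: white bottle, 66 mm across, 150 mm tall, behind the carrier; origin: centre of its underside
- tip_box: bystander, leave alone: white box of yellow pipette tips, 120 x 85 x 89 mm tall, on the left; origin: centre of its underside
- tube_rack: bystander, leave alone: aluminium rack of blue-capped tubes, 240 x 85 x 116 mm tall, on the right; origin: centre of its underside

How it is judged (in metres and radians):
On the way, in this order (a step that is already met when the one before it is completed fails the run):
1. the flap is folded fully down while the cover still stands open (value of joint flap below 0.07 rad and value of joint cover above 1.2 rad), for 0.2 s.
2. the cover is fully shut over the folded flap (value of joint cover below 0.04 rad and value of joint flap below 0.07 rad), for 0.2 s.
At the end, for the whole second after the job is handed in: flap folded within 0.07 rad of its stop, cover shut within 0.04 rad of its stop and at rest, carrier level and within 30 mm of where it stood (all of step 2 and velocity of joint cover below 0.05 rad/s and distance of carrier from where it was at the start of the episode below 0.03 m and angle between carrier's own z axis and vertical below 0.05 rad and linear speed of carrier below 0.02 m/s); the robot touches nothing.
It fails at once if the cover is swung in (below 1.2 rad) before the flap is down (above 0.25 rad) (value of joint cover below 1.2 rad and value of joint flap above 0.25 rad).
It fails at once if the fingers press on the padded inner face of flap or cover (over 1 N), as in pinching or pulling (contact force between the fingers and flap_pad above 1 N or contact force between the fingers and cover_liner above 1 N).
It fails at once if the carrier is lifted, tipped (over 0.12 rad) or pushed more than 30 mm (distance of carrier from where it was at the start of the episode above 0.03 m or angle between carrier's own z axis and vertical above 0.12 rad or height (world z) of carrier above 0.012 m).
It fails at once if a bystander is lifted, tipped or moved more than 25 mm (distance of any of flask_near, vial, flask_far, beaker, reagent, tip_box, tube_rack from where it was at the start of the episode above 0.025 m or angle between any of flask_near, vial, flask_far, beaker, reagent, tip_box, tube_rack's own z axis and vertical above 0.35 rad).
It also fails if it takes over 64 s, if anything falls off the work surface, if the arm or the gripper's body presses on something with over 40 N, if the wrist force passes 120 N, or if a joint passes its speed limit or range.

### The arm

A 6-joint arm with a two-finger parallel gripper is mounted at the origin on the work surface. World frame = base frame: x ahead of the robot, y to its left, z up, the work surface at z = 0. Lengths are in mm, angles in rad, forces in N, time in s.
With the tool pointing down it reaches from about 300 to 775 mm from the base axis. Payload 14.6 kg.
Tool frame: the origin (TCP) lies at the very end of the fingers, on their centre line; the grasp point (between the pads) lies 19 mm behind it; z points along the fingers, y is the line along which they close (so a half turn about z gives the same grasp; the last joint's range is limited). The gripper opens to 94 mm and grips with 3 to 60 N. Pads are 16 mm wide; open, the fingers measure 119 mm over their backs; the gripper's body (75 mm by 177 mm) begins 78 mm behind the grasp point.
Start: joints at [-1.29, 0.3, 1.521, -0, 1.321, -0.067], TCP at [187.449, -517.061, 180.246] pointing down, gripper open.
Joint ranges: [-3.03, 3.03], [-0.79, 2.21], [0.23, 2.52], [-1.04, 4.18], [0, 3.07], [-2.55, 2.55]. Speed limits (rad/s): [2.22, 2.22, 2.57, 3.14, 3.14, 3.14].

### API

Orientations are given as [roll, pitch, yaw] about the fixed x, y, z axes, in that order (R = Rz(yaw) Ry(pitch) Rx(roll)).
In Python, from cell import manip, eyes, ticket gives the robot as it stands. The module is installed in compiled form; this text tells all that it offers.
- The arm moves only by the tool arm_command, never from a script. Its argument "plan" is a list of rows, each a list of 5 numbers: the opening, from -1 (shut) to 1 (fully open), then the shift along the tool's x, y, z in m, then the turn about the tool's z in rad. In form: [[jaw, dx, dy, dz, roll], ...]. A call has 1 to 20 rows; each row shifts and turns the commanded pose from where the row before left it, along the tool's axes as they then stand; what a row does not reach is not made up. A row lasts 1/8 s, in which the tool goes at most 62.5 mm and 10.7 degrees, less where a joint would pass 70% of its speed; a pose out of reach is approached as far as the arm can. A call is refused whole if a number of a shift passes 0.0625 or a number of a turn 0.188, either way. A call with a gripper value outside its range is refused whole. The fingers move at their own pace and stop on an object; "newtons" is the grip in N (left out, the last holds). Time passes only in rows, so rows that do not move let the fingers close. It gives the time, the measured TCP pose, the force, the opening and the grip force at its end, in the units of the state.
- manip.read_state(): the state, without advancing time (a new reading comes with each control period).
- eyes.camera(name): name is "scene" or "top" or "wrist"; returns a dict with "img" (420x560x3 uint8, blue, green, red), "z_map" (420x560 float32, mm along the optical axis (not along the pixel's ray), 0 where there is no reading), "fx", "fy", "cx", "cy" (pixels), "eye" and "orientation" of the camera in the world. Camera axes: x right, y down, z forward; pixel columns grow to the right and rows downward; lengths in mm; the calibration is good to about 2 mm. A picture is of the moment at which its call begins.
- ticket.sign_off(): hands the job in; it is judged then, once.
The state is a dict: "clock": time; "joints": joint angles; "qd": joint speeds; "effort": joint torques, N m; "eef_pos": TCP position; "eef_rot": TCP orientation; "wrist_force": force on the tool from outside, world axes, zero at the start; "moment": the same for the moment, N m; "finger_gap": finger opening in mm; "finger_force": force on a finger pad.
Only numpy, scipy, OpenCV 4.12 (cv2) and the standard library are available. Lean on these libraries where they do the work, as an engineer would, in place of code of your own. Each camera call takes 0.05 s, during which the arm holds its last target. There are 200 camera calls.

## Working session

There is one attempt and no reset: what is moved stays moved. The work goes in short steps, Python scripts to look and compute and a tool call to move; the robot and the scene stay as the last step left them, time stands still between calls to the robot, and variables do not carry over. Pictures are saved under pics/ and viewed, at most 10 in all, crops included, and the job is handed in when it is done.

Besides the shell and the picture viewer there is one more tool, called after "Emit:" as a command line: name --pt "numbers of a row" for each row, then --argument value for the rest. arm_command: Moves the arm, as the interface text tells. Its arguments: {"type":"object","properties":{"plan":{"type":"array"},"newtons":{"type":"number"}},"required":["plan"]}

```bash
mkdir -p pics; cat > h.py <<'E'
import numpy as np,cv2
from cell import manip,eyes,ticket
from scipy.spatial.transform import Rotation as R
def cam(n):
    c=eyes.camera(n); o=np.array(c["orientation"],float)
    c["R"]=o if o.shape==(3,3) else R.from_euler('xyz',o).as_matrix()
    z=c["z_map"]; v,u=np.mgrid[:z.shape[0],:z.shape[1]]
    P=np.stack([(u-c["cx"])/c["fx"]*z,(v-c["cy"])/c["fy"]*z,z],-1)
    c["W"]=P@c["R"].T+np.array(c["eye"]); c["W"][z==0]=np.nan
    return c
E
python3 - <<'E'
from h import *
print(manip.read_state())
a=cam("scene");b=cam("top")
for n,c in(("scene",a),("top",b)):
    cv2.imwrite(f"pics/{n}0.png",c["img"]); print(n,c["eye"],c["orientation"],c["fx"]); np.save(f"{n}0.npy",c["W"])
E
```

```text
{'clock': 0.0, 'joints': array([-1.28957761e+00,  3.00448458e-01,  1.52159920e+00,  6.03152797e-06,
        1.32070752e+00, -6.66133993e-02]), 'qd': array([-0.00164965,  0.00185918,  0.00023479,  0.00196234, -0.00131324,
        0.00046408]), 'effort': array([-2.28981611e-03, -5.31809413e+01, -3.52736485e+01,  7.07020448e-02,
        2.44333141e-02, -1.24155740e-04]), 'eef_pos': array([ 187.38136395, -516.77517979,  179.69110664]), 'eef_rot': array([-3.14043309e+00, -8.32119159e-05,  3.47830567e-01]), 'wrist_force': array([-0.15559432, -0.84086632, -0.23724727]), 'moment': array([ 0.0115494 , -0.01163374, -0.01538889]), 'finger_force': 0.0, 'finger_gap': 93.77966210578576}
scene [1313.67922303  610.24781446  992.05746457] [-2.3429357  -0.02036354  2.29917663] 402.19632461009394
top [ 388.92747604  -12.81356497 1400.46445665] [-2.99709559  0.02489391 -1.58963484] 479.1045142178029
```

View pics/scene0.png

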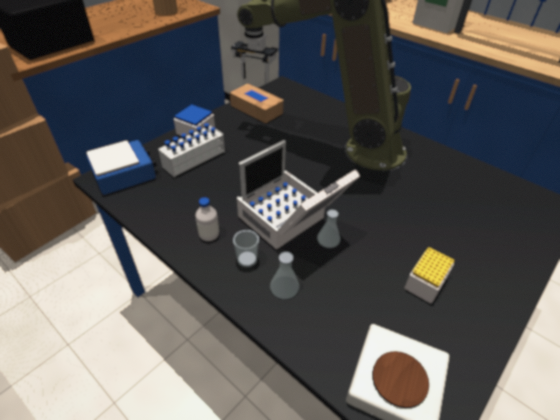

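View pics/top0.png

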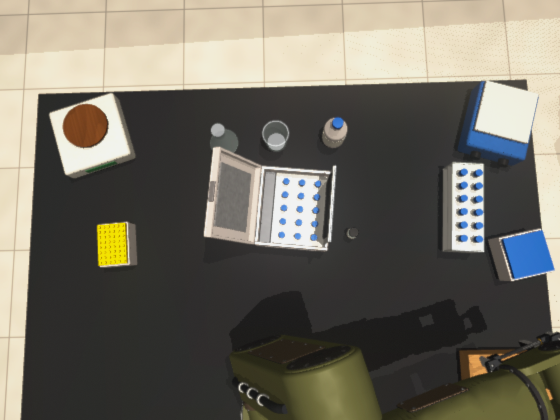

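The top view shows the carrier at about (295,207), the open cover at (232,197), the upright flap edge at (332,205), and the vial at (352,233). flask_near is hidden under the cover in this view; the scene view shows it at (330,228).

```bash
python3 - <<'E'
import numpy as np,cv2
np.set_printoptions(precision=0,suppress=True)
T=np.load("top0.npy");S=np.load("scene0.npy")
# white-ish carrier+flap+cover points above bench in region
for n,W in(("top",T),("scene",S)):
    m=(W[...,2]>40)&(W[...,0]>350)&(W[...,0]<690)&(W[...,1]>-200)&(W[...,1]<280)
    print(n,m.sum(),np.nanmin(W[m],0),np.nanmax(W[m],0))
for u,v in [(331,172),(333,205),(329,245),(336,168),(327,247),(261,172),(257,243),(298,168),(293,247),(215,152),(207,237),(212,190),(235,155),(254,242),(352,233),(276,135),(337,125),(217,130)]:
    print((u,v),T[v,u])
# height map of top view rows
for v in (180,205,235): print(v,[tuple(int(a) if a==a else -999 for a in T[v,u]) for u in range(322,340)])
# flask in scene
for u,v in [(333,213),(330,228),(330,240),(286,258),(345,180),(265,165),(244,160),(285,147)]: print((u,v),S[v,u])
m=(S[...,2]>10)&(S[...,2]<60); 
E
```

```text
top 10331 [ 441. -200.   40.] [690. 189. 276.]
scene 5753 [ 443. -143.   40.] [690. 190. 274.]
(331, 172) [ 636. -127.  190.]
(333, 205) [ 576. -148.   -3.]
(329, 245) [ 459. -131.    6.]
(336, 168) [ 686. -160.    2.]
(327, 247) [ 453. -126.   -4.]
(261, 172) [662.  58.  86.]
(257, 243) [464.  72.  89.]
(298, 168) [689. -47.   3.]
(293, 247) [451. -26.  90.]
(215, 152) [678. 161. 263.]
(207, 237) [490. 224.  -0.]
(212, 190) [582. 166. 272.]
(235, 155) [683. 118. 208.]
(254, 242) [467.  80.  89.]
(352, 233) [ 489. -193.   53.]
(276, 135) [792.  16.   1.]
(337, 125) [ 773. -152.  148.]
(217, 130) [772. 174. 137.]
180 [(643, -114, 42), (642, -117, 46), (641, -119, 50), (642, -122, 48), (642, -125, 46), (628, -122, 120), (622, -122, 153), (614, -120, 195), (610, -121, 214), (611, -124, 210), (608, -125, 227), (608, -128, 226), (608, -130, 227), (650, -155, 2), (650, -158, 1), (650, -161, 0), (650, -165, -2), (649, -167, 2)]
205 [(570, -111, 47), (570, -114, 44), (570, -117, 44), (561, -115, 113), (555, -114, 152), (551, -114, 188), (548, -114, 210), (547, -116, 215), (546, -118, 225), (545, -120, 227), (546, -123, 223), (576, -147, -2), (576, -150, -1), (576, -153, -1), (575, -156, -1), (575, -159, -1), (575, -162, 0), (576, -165, -4)]
235 [(482, -106, 80), (480, -106, 114), (477, -106, 150), (474, -106, 190), (473, -107, 213), (473, -109, 212), (471, -110, 228), (471, -113, 227), (471, -115, 230), (488, -138, -2), (487, -141, 1), (487, -144, 0), (487, -147, -1), (487, -150, -4), (487, -152, 2), (487, -156, -2), (487, -159, -4), (487, -162, -1)]
(333, 213) [530. 155. 122.]
(330, 228) [544. 160.  69.]
(330, 240) [552. 172.  28.]
(286, 258) [775. 175. 141.]
(345, 180) [522. 172. 260.]
(265, 165) [ 550. -115.  177.]
(244, 160) [ 419. -356.    1.]
(285, 147) [ 458. -110.  204.]
```

```bash
python3 - <<'E'
import numpy as np,cv2
np.set_printoptions(precision=3,suppress=True)
T=np.load("top0.npy");S=np.load("scene0.npy")
A=np.concatenate([T.reshape(-1,3),S.reshape(-1,3)]);A=A[~np.isnan(A).any(1)]
def box(P,lo,hi): return P[((P>lo)&(P<hi)).all(1)]
def plane(P):
    for _ in range(4):
        c=np.median(P,0) if _==0 else P.mean(0); n=np.linalg.svd(P-c,full_matrices=0)[2][2]; d=abs((P-c)@n); P=P[d<max(3,2*np.median(d))]
    return c,n,len(P),np.median(d)
F=box(A,[430,-145,110],[690,-95,222]); c,n,k,d=plane(F); n*=np.sign(n[1]); print("flap inner",c,n,k,d)
C=box(A,[430,95,130],[700,200,265]); c2,n2,k,d=plane(C); n2*=-np.sign(n2[1]); print("cover inner",c2,n2,k,d,"angle",np.pi/2+np.arcsin(n2[2]))
Rm=box(A,[430,-140,82],[700,110,96]); print(len(Rm),cv2.minAreaRect(Rm[:,:2].astype(np.float32)),np.median(Rm[:,2]))
E2=box(A,[430,100,255],[700,220,290]); print("cover top",E2.min(0),E2.max(0),cv2.minAreaRect(E2[:,:2].astype(np.float32)))
FN=box(S.reshape(-1,3),[480,120,15],[640,230,125]);print("flask",FN.min(0),FN.max(0),FN.mean(0))
V=box(T.reshape(-1,3),[440,-240,30],[540,-165,75]);print("vial",V.mean(0),V.min(0),V.max(0))
TB=box(T.reshape(-1,3),[380,250,80],[620,480,95]);print("tipbox",TB.min(0),TB.max(0))
E
```

```text
flap inner [ 555.866 -115.157  170.812] [0.106 0.994 0.023] 1275 1.0553741162664263
cover inner [579.734 138.029 197.21 ] [-0.093 -0.88   0.465] 2129 1.11312326649115 angle 2.0548340409361208
1629 ((563.001708984375, -15.687591552734375), (227.64395141601562, 224.53347778320312), 84.49855041503906) 89.63237642809895
cover top [470.379 141.943 255.159] [693.933 190.413 276.339] ((582.1981201171875, 166.94979858398438), (28.0827579498291, 224.83779907226562), 83.90965270996094)
flask [513.21  124.038  15.461] [566.887 189.412 124.662] [544.134 162.219  63.172]
vial [ 490.395 -194.948   57.529] [ 478.716 -209.113   30.192] [ 502.281 -183.579   67.545]
tipbox [414.515 431.903  80.089] [527.79  479.908  94.933]
```

Emit:
arm_command --pt "-1 0 0 -0.005 -0.16" --pt "-1 0 0 -0.005 -0.16" --pt "-1 0 0 -0.005 -0.16" --pt "-1 0 0 -0.005 -0.16" --pt "-1 0 0 0 -0.16" --pt "-1 0 0 0 -0.16" --pt "-1 0 0 0 -0.16" --pt "-1 0.02 0.016 0 0" --pt "-1 0.03 0.025 0 0" --pt "-1 0.03 0.025 0 0" --pt "-1 0.03 0.025 0 0" --pt "-1 0.03 0.025 0 0" --pt "-1 0.03 0.025 0 0" --pt "-1 0.03 0.025 0 0" --pt "-1 0.03 0.025 0 0" --pt "-1 0.03 0.025 0 0" --pt "-1 0.03 0.025 0 0" --pt "-1 0.03 0.025 0 0" --pt "-1 0.03 0.025 0 0" --pt "-1 0.02 0.02 0 0" --newtons 20

```text
clock: 2.6
eef_pos: [535.7, -179.7, 199.9]
eef_rot: [-3.141, -0.0, 1.469]
wrist_force: [-0.4, -0.6, 0.6]
finger_gap: 0.7
finger_force: 0.0
```

Emit:
arm_command --pt "-1 0.02 0.009 0.004 0" --pt "-1 0.02 0 0.003 0" --pt "-1 0.01 0 0 0" --pt "-1 0.01 0 0 0" --pt "-1 0.01 0 0.001 0" --pt "-1 0.01 0 0.002 0" --pt "-1 0.01 0 0.003 0" --pt "-1 0.01 0 0.003 0" --pt "-1 0 0 0 0"

```text
clock: 3.72
eef_pos: [554.0, -81.7, 183.9]
eef_rot: [-3.141, -0.0, 1.469]
wrist_force: [0.4, -0.0, -0.3]
finger_gap: -0.1
finger_force: 0.0
```

```bash
python3 - <<'E'
from h import *
s=manip.read_state();print(s["clock"],s["eef_pos"],s["wrist_force"])
cv2.imwrite("pics/s1.png",cv2.resize(cam("scene")["img"][100:300,150:430],(784,560)))
E
```

```text
3.725 [554.0332249  -81.69109462 183.89690909] [ 0.35951533 -0.01232655 -0.28521146]
```

View pics/s1.png

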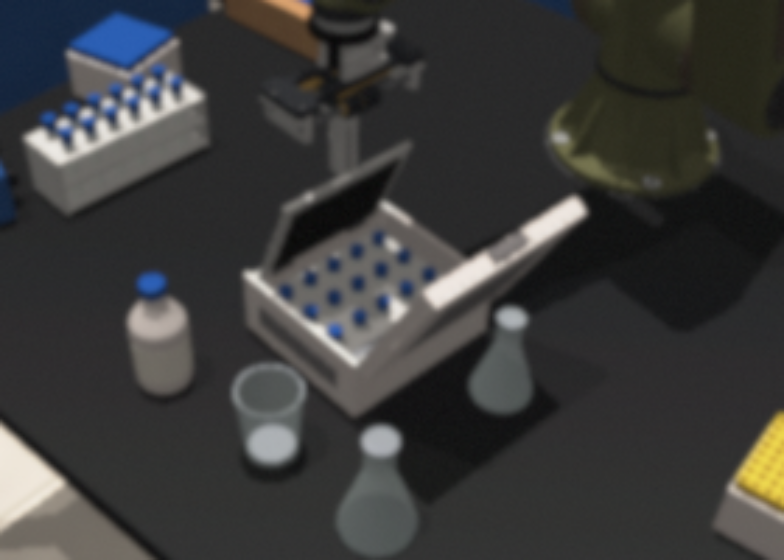

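The flap at (340,210) is tilting inward with the fingers behind it, and nothing around it is disturbed. I'll continue the arc.

Emit:
arm_command --pt "-1 0.01 0 0.003 0" --pt "-1 0.01 0 0.004 0" --pt "-1 0.01 0 0.006 0" --pt "-1 0.009 0 0.008 0" --pt "-1 0.008 0 0.008 0" --pt "-1 0.007 0 0.009 0" --pt "-1 0.006 0 0.01 0" --pt "-1 0.006 0 0.01 0" --pt "-1 0.004 0 0.01 0" --pt "-1 0.003 0 0.011 0" --pt "-1 0.002 0 0.008 0" --pt "-1 0.001 0 0.008 0" --pt "-1 0 0 0.004 0" --pt "-1 0 0 0.002 0" --pt "-1 0 0 0 0"

```text
clock: 5.65
eef_pos: [561.9, -6.9, 83.3]
eef_rot: [3.141, 0.0, 1.468]
wrist_force: [0.1, -0.6, -0.6]
finger_gap: 0.6
finger_force: 0.0
```

```bash
python3 - <<'E'
from h import *
s=manip.read_state();print(s["clock"],s["eef_pos"],s["wrist_force"])
c=cam("scene");np.save("s2.npy",c["W"])
cv2.imwrite("pics/s2.png",cv2.resize(c["img"][100:300,150:430],(784,560)))
E
```

```text
5.65 [561.93223895  -6.94873608  83.30494772] [ 0.06813665 -0.59136915 -0.57439277]
```

View pics/s2.png

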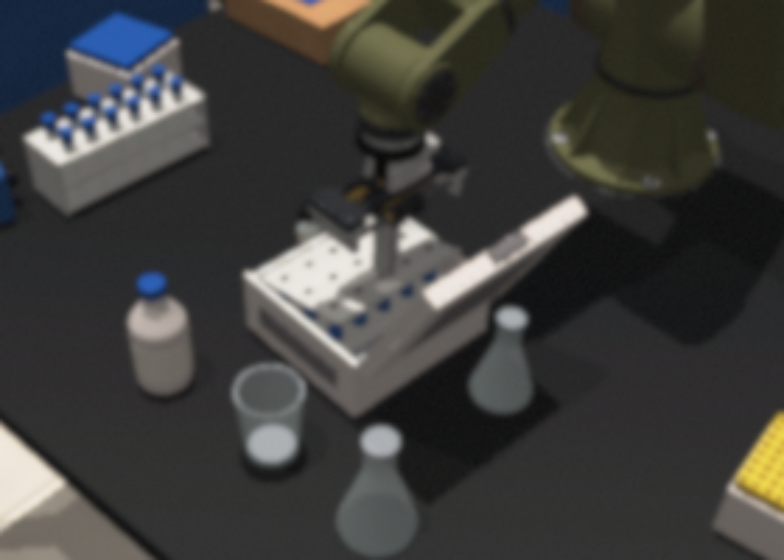

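The flap at (345,270) now lies almost flat under the fingertips, with the cover still open. I'll press gently to the stop.

Emit:
arm_command --pt "-1 0 0 0.0015 0" --pt "-1 0 0 0.0015 0" --pt "-1 0 0 0 0" --pt "-1 0 0 0 0"

```text
clock: 6.2
eef_pos: [561.9, -6.9, 80.2]
eef_rot: [-3.141, 0.0, 1.468]
wrist_force: [0.0, 0.8, 0.1]
finger_gap: 0.3
finger_force: 0.0
```

Emit:
arm_command --pt "-1 0 0 0.0015 0" --pt "-1 0 0 0.0015 0" --pt "-1 0 0 0 0" --pt "-1 0 0 0 0"

```text
clock: 6.7
eef_pos: [561.8, -6.9, 77.2]
eef_rot: [-3.141, 0.0, 1.468]
wrist_force: [0.9, 0.3, 0.1]
finger_gap: 0.3
finger_force: 0.0
```

```bash
python3 - <<'E'
from h import *
np.set_printoptions(precision=3,suppress=True)
s=manip.read_state();print(s["eef_pos"],s["wrist_force"])
W=cam("scene")["W"].reshape(-1,3); q=(W[:,:2]-[561,-25]); a=-0.106
x=q@[np.cos(a),np.sin(a)]; y=q@[-np.sin(a),np.cos(a)]
for k in range(-90,70,15):
    m=(abs(y-k)<7)&(x>30)&(x<80)&(W[:,2]>60)&(W[:,2]<120); print(k,m.sum(),np.median(W[m,2]) if m.any() else 0)
E
```

```text
[561.839  -6.873  77.2  ] [0.948 0.325 0.079]
-90 31 81.56948749392996
-75 38 84.96323365793393
-60 36 87.2040223410911
-45 36 89.17783965093508
-30 34 92.5918570310564
-15 41 93.96183510295907
0 42 96.51989848528092
15 43 99.37576774461547
30 56 100.82610883864669
45 36 104.15446290617342
60 23 104.99885833937071
```

```bash
python3 - <<'E'
from h import *
a=cam("scene");b=cam("top")
i=cv2.resize(a["img"][160:250,225:345],(400,300),interpolation=cv2.INTER_CUBIC)
j=cv2.resize(b["img"][140:260,195:355],(400,300),interpolation=cv2.INTER_CUBIC)
cv2.imwrite("pics/s3.png",np.hstack([i,j]))
E
```

```text
(no output)
```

View pics/s3.png

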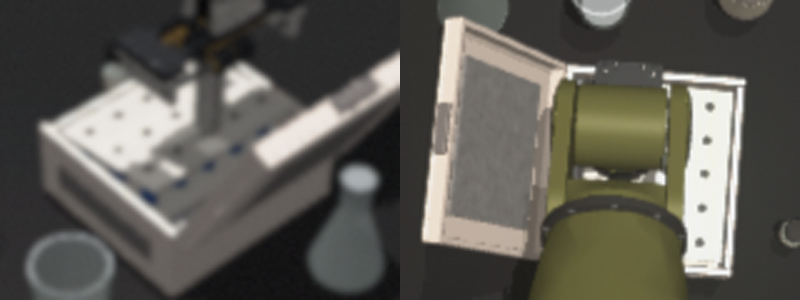

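```bash
python3 - <<'E'
from h import *
np.set_printoptions(precision=0,suppress=True)
s=manip.read_state();print(s["eef_pos"],s["wrist_force"],s["joints"])
c=cam("scene");W=c["W"];p=(s["eef_pos"]-np.array(c["eye"]))@c["R"]
for dz in (0,25,50):
    p=(s["eef_pos"]+[0,0,dz]-np.array(c["eye"]))@c["R"]; u=p[0]/p[2]*c["fx"]+c["cx"];v=p[1]/p[2]*c["fy"]+c["cy"];print(dz,u,v,p[2],W[int(v),int(u)])
u=int(round(u))
for v in range(180,222,2): print(v,[tuple(int(t) for t in np.nan_to_num(W[v,k])) for k in (u-14,u-3,u,u+3,u+14)])
E
```

```text
[562.  -7.  77.] [-0. -0. -1.] [-0.  0.  2.  0.  1.  0.]
0 286.4445183025722 204.34558696082328 1334.8760486047793 [581.   7. 100.]
25 286.68480897880414 198.790378804963 1317.4379266642252 [574.  -0. 118.]
50 286.9315461454095 193.08613616944353 1299.999804723671 [572.  -3. 136.]
180 [(648, 10, 244), (584, -2, 198), (596, 19, 218), (590, 25, 218), (359, -105, 2)]
182 [(650, 11, 239), (607, 17, 216), (576, 3, 188), (583, 21, 203), (453, -34, 91)]
184 [(650, 11, 231), (572, -12, 169), (575, 3, 180), (562, 4, 173), (459, -29, 88)]
186 [(643, 6, 216), (573, -10, 163), (575, 3, 172), (559, 2, 161), (471, -19, 93)]
188 [(642, 4, 207), (575, -8, 156), (574, 2, 162), (560, 3, 154), (483, -10, 97)]
190 [(547, -80, 87), (571, -11, 144), (572, 1, 152), (560, 3, 145), (494, -1, 100)]
192 [(556, -72, 88), (573, -9, 137), (575, 4, 147), (557, 2, 134), (499, 2, 97)]
194 [(561, -67, 86), (573, -9, 129), (573, 2, 136), (559, 4, 128), (512, 13, 103)]
196 [(571, -58, 88), (570, -11, 117), (574, 4, 129), (558, 3, 118), (518, 18, 101)]
198 [(583, -48, 94), (569, -11, 108), (570, 1, 116), (0, 0, 0), (530
[... 215 characters left out ...]
, 9, 101), (573, 17, 102), (500, 7, 46)]
206 [(614, -19, 98), (593, 9, 101), (588, 17, 103), (586, 28, 109), (691, 149, 261)]
208 [(623, -11, 100), (601, 16, 103), (599, 26, 108), (542, -6, 47), (690, 149, 252)]
210 [(628, -6, 98), (611, 24, 106), (568, 1, 61), (551, 1, 49), (690, 149, 245)]
212 [(640, 3, 105), (573, -6, 50), (570, 4, 55), (555, 4, 44), (691, 150, 239)]
214 [(645, 9, 103), (578, -1, 47), (572, 6, 49), (564, 12, 46), (691, 151, 233)]
216 [(654, 17, 107), (585, 4, 47), (576, 9, 44), (570, 17, 45), (689, 150, 222)]
218 [(618, -15, 48), (593, 11, 48), (586, 18, 48), (686, 110, 186), (668, 135, 188)]
220 [(624, -9, 48), (0, 0, 0), (685, 98, 168), (688, 112, 179), (649, 122, 158)]
```

```bash
python3 - <<'E'
import numpy as np
W=np.load("s2.npy").reshape(-1,3); q=(W[:,:2]-[561,-25]); a=-0.106
x=q@[np.cos(a),np.sin(a)]; y=q@[-np.sin(a),np.cos(a)]
for k in range(-90,70,15):
    m=(abs(y-k)<7)&(x>30)&(x<80)&(W[:,2]>60)&(W[:,2]<125); print(k,m.sum(),np.median(W[m,2]) if m.any() else 0)
E
```

```text
-90 28 83.31146451348712
-75 36 85.23362257302216
-60 37 88.7931375206432
-45 34 92.01377691456679
-30 36 94.99900163444966
-15 45 97.20195127401519
0 37 101.76573771062431
15 44 103.93537997097582
30 63 105.84922898011462
45 40 111.60473267127708
60 16 86.30795938419948
```

The flap angle follows the tip exactly. The real contact is about 22 mm above the reported TCP, so I need to go about 17 mm further down.

Emit:
arm_command --pt "-1 0 0 0.003 0" --pt "-1 0 0 0.003 0" --pt "-1 0 0 0.003 0" --pt "-1 0 0 0.003 0" --pt "-1 0 0 0.001 0" --pt "-1 0 0 0 0"

```text
clock: 7.65
eef_pos: [561.8, -6.9, 64.2]
eef_rot: [-3.141, 0.0, 1.468]
wrist_force: [-0.1, 0.8, 0.2]
finger_gap: 0.9
finger_force: 0.0
```

Emit:
arm_command --pt "-1 0 0 0.001 0" --pt "-1 0 0 0.001 0" --pt "-1 0 0 0.001 0" --pt "-1 0 0 0 0"

```text
clock: 8.15
eef_pos: [561.9, -6.9, 61.2]
eef_rot: [-3.142, 0.0, 1.468]
wrist_force: [-0.2, 0.1, 0.3]
finger_gap: 0.8
finger_force: 0.0
```

```bash
cat > f.py <<'E'
from h import *
s=manip.read_state();print(s["clock"],s["eef_pos"],s["wrist_force"],s["moment"])
c=cam("scene");W=c["W"].reshape(-1,3); q=(W[:,:2]-[561,-25]); a=-0.106
x=q@[np.cos(a),np.sin(a)]; y=q@[-np.sin(a),np.cos(a)]
for k in range(-90,80,15):
    print(k,[int(np.median(W[m,2])) if (m:=(abs(y-k)<7)&(x>l)&(x<l+40)&(W[:,2]>60)&(W[:,2]<125)).any() else 0 for l in (-70,35)])
i=cv2.resize(c["img"][150:250,220:360],(784,560),interpolation=cv2.INTER_CUBIC)
import sys;cv2.imwrite(f"pics/{sys.argv[1]}.png",i)
E
python3 f.py s4
```

```text
8.15 [561.87925554  -6.85394745  61.18232542] [-0.2084124   0.09271643  0.27849055] [-0.0467456  -0.04610811 -0.02436589]
-90 [80, 81]
-75 [81, 81]
-60 [82, 83]
-45 [83, 83]
-30 [82, 82]
-15 [83, 84]
0 [84, 85]
15 [85, 85]
30 [85, 85]
45 [85, 85]
60 [88, 86]
75 [0, 0]
```

View pics/s4.png

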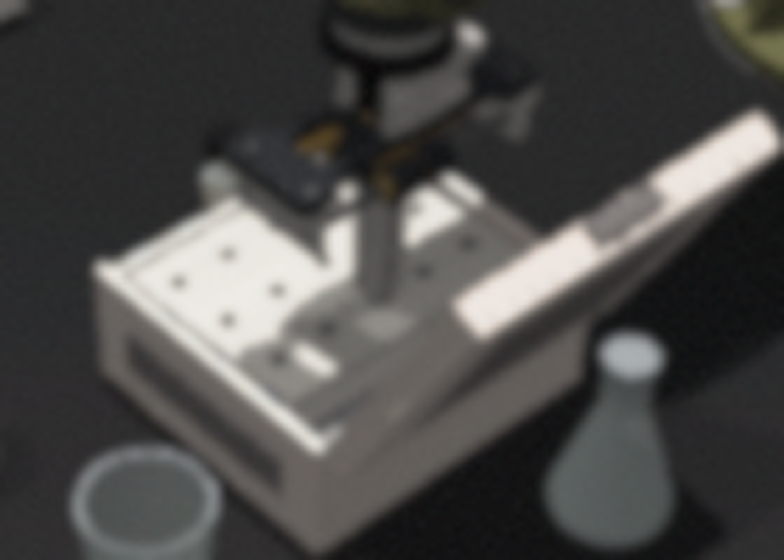

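The flap now lies about 0.03 rad from level, with the fingertip on it at (380,295). A little more travel should find the stop by force.

Emit:
arm_command --pt "-1 0 0 0.001 0" --pt "-1 0 0 0.001 0" --pt "-1 0 0 0 0" --pt "-1 0 0 0 0"

```text
clock: 8.7
eef_pos: [561.9, -6.9, 59.2]
eef_rot: [-3.141, 0.0, 1.468]
wrist_force: [1.1, 0.9, -0.4]
finger_gap: 0.3
finger_force: 0.0
```

Emit:
arm_command --pt "-1 0 0 0.001 0" --pt "-1 0 0 0 0" --pt "-1 0 0 0 0"

```text
clock: 9.07
eef_pos: [561.9, -6.9, 58.2]
eef_rot: [-3.142, 0.0, 1.468]
wrist_force: [0.3, -0.4, -0.5]
finger_gap: 0.5
finger_force: 0.0
```

Emit:
arm_command --pt "-1 0 0 0.001 0" --pt "-1 0 0 0 0" --pt "-1 0 0 0 0"

```text
clock: 9.45
eef_pos: [561.9, -6.9, 57.2]
eef_rot: [-3.141, 0.0, 1.468]
wrist_force: [0.3, 0.6, 0.0]
finger_gap: 0.3
finger_force: 0.0
```

```bash
python3 f.py s5
```

```text
9.45 [561.85013329  -6.87092099  57.1786071 ] [0.34559594 0.57078666 0.03409304] [-0.04169738 -0.03389541 -0.00364752]
-90 [79, 81]
-75 [0, 81]
-60 [81, 82]
-45 [81, 80]
-30 [80, 81]
-15 [82, 81]
0 [81, 81]
15 [81, 81]
30 [81, 81]
45 [81, 82]
60 [86, 82]
75 [0, 0]
```

The flap reads flat, with its top at 81 to 82 mm everywhere. Next: lift off, go over to the cover's outer side, and come down there.

Emit:
arm_command --pt "-1 0 0 -0.02 0" --pt "-1 0 0 -0.04 0" --pt "-1 0 0 -0.04 0" --pt "-1 0 0 -0.04 0" --pt "-1 0 0 -0.04 0" --pt "-1 0 0 -0.04 0" --pt "-1 0 0 -0.03 0" --pt "-1 0 0 0 0" --pt "-1 0.03 0 0 0" --pt "-1 0.04 0 0 0" --pt "-1 0.04 0 0 0" --pt "-1 0.04 0 0 0" --pt "-1 0.04 0 0 0" --pt "-1 0.04 0 0 0" --pt "-1 0.01 0 0 0" --pt "-1 0 0 0 0"

```text
clock: 11.5
eef_pos: [586.4, 231.7, 306.2]
eef_rot: [-3.14, 0.001, 1.468]
wrist_force: [0.7, -0.1, 0.5]
finger_gap: 0.3
finger_force: 0.0
```

```bash
python3 f.py s6
```

```text
11.5 [586.43913864 231.69370617 306.17888635] [ 0.68190731 -0.13884441  0.52256119] [-0.032016   -0.09403481  0.04355346]
-90 [81, 81]
-75 [81, 82]
-60 [81, 81]
-45 [81, 81]
-30 [81, 81]
-15 [81, 82]
0 [81, 81]
15 [81, 81]
30 [81, 81]
45 [82, 81]
60 [87, 84]
75 [0, 0]
```

The flap stays flat. Now down, then push the cover to upright.

Emit:
arm_command --pt "-1 0 0 0.03 0" --pt "-1 0 0 0.03 0" --pt "-1 0 0 0.028 0" --pt "-1 0 0 0 0" --pt "-1 -0.02 0 0 0" --pt "-1 -0.01 0 0 0" --pt "-1 -0.01 0 0 0" --pt "-1 -0.01 0 0 0" --pt "-1 -0.01 0 -0.001 0" --pt "-1 -0.01 0 -0.001 0" --pt "-1 -0.01 0 -0.001 0" --pt "-1 -0.01 0 -0.001 0" --pt "-1 -0.01 0 -0.001 0" --pt "-1 -0.01 0 -0.001 0" --pt "-1 -0.01 0 -0.001 0" --pt "-1 -0.01 0 -0.001 0" --pt "-1 0 0 0 0"

```text
clock: 13.68
eef_pos: [573.1, 101.6, 227.1]
eef_rot: [-3.141, 0.001, 1.467]
wrist_force: [-0.0, 0.2, -0.2]
finger_gap: 0.7
finger_force: 0.0
```

```bash
python3 f.py s7; python3 -c "
from h import *
cv2.imwrite('pics/s7.png',np.vstack([cv2.resize(cam('scene')['img'][100:280,180:400],(550,450)) ]))"
```

```text
13.675 [573.10067736 101.60969278 227.14835187] [-0.03544996  0.19633387 -0.16176411] [-0.05601826  0.00302808  0.02093867]
-90 [80, 80]
-75 [81, 82]
-60 [81, 81]
-45 [0, 81]
-30 [0, 81]
-15 [0, 81]
0 [0, 81]
15 [0, 81]
30 [0, 82]
45 [0, 80]
60 [0, 84]
75 [0, 0]
```

View pics/s7.png

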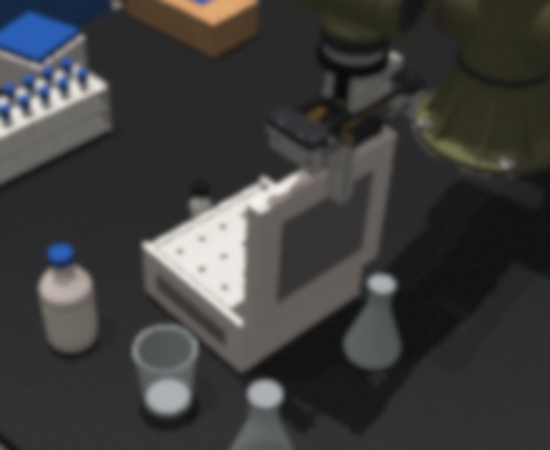

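The cover stands upright at (320,220), with the fingers on its outer face at (342,180). I'll follow the arc down.

Emit:
arm_command --pt "-1 -0.012 0 0 0" --pt "-1 -0.013 0 0 0" --pt "-1 -0.016 0 0.001 0" --pt "-1 -0.016 0 0.003 0" --pt "-1 -0.015 0 0.005 0" --pt "-1 -0.015 0 0.006 0" --pt "-1 -0.014 0 0.007 0" --pt "-1 -0.014 0 0.009 0" --pt "-1 -0.012 0 0.01 0" --pt "-1 -0.012 0 0.012 0" --pt "-1 -0.01 0 0.013 0" --pt "-1 -0.009 0 0.013 0" --pt "-1 -0.007 0 0.014 0" --pt "-1 -0.006 0 0.015 0" --pt "-1 -0.003 0 0.008 0" --pt "-1 -0.002 0 0.007 0" --pt "-1 0 0 0 0"

```text
clock: 15.9
eef_pos: [554.9, -72.4, 103.8]
eef_rot: [-3.141, -0.0, 1.468]
wrist_force: [-0.7, -0.3, 0.2]
finger_gap: 0.4
finger_force: 0.0
```

```bash
cat > g.py <<'E'
from h import *
s=manip.read_state();print(s["clock"],s["eef_pos"],s["wrist_force"])
W=cam("scene")["W"].reshape(-1,3); q=(W[:,:2]-[561,-25]); a=-0.106
x=q@[np.cos(a),np.sin(a)]; y=q@[-np.sin(a),np.cos(a)]
for k in range(-90,111,20):
    print(k,[int(np.median(W[m,2])) if (m:=(abs(y-k)<7)&(x>l)&(x<l+40)&(W[:,2]>60)&(W[:,2]<145)).any() else 0 for l in (-100,60)])
E
python3 g.py
```

```text
15.9 [554.93348427 -72.42727552 103.80669429] [-0.66349975 -0.3364384   0.24907574]
-90 [130, 130]
-70 [128, 129]
-50 [126, 127]
-30 [125, 124]
-10 [123, 122]
10 [120, 121]
30 [118, 118]
50 [116, 116]
70 [113, 113]
90 [105, 99]
110 [95, 95]
```

Emit:
arm_command --pt "-1 0 0 0.003 0" --pt "-1 0 0 0.003 0" --pt "-1 0 0 0.003 0" --pt "-1 0 0 0.003 0" --pt "-1 0 0 0.001 0" --pt "-1 0 0 0 0" --pt "-1 0 0 0 0"

```text
clock: 16.82
eef_pos: [555.1, -72.4, 91.3]
eef_rot: [-3.142, -0.0, 1.468]
wrist_force: [-0.7, -0.3, 0.0]
finger_gap: 0.6
finger_force: 0.0
```

```bash
python3 g.py
```

```text
16.825 [555.08417228 -72.44299404  91.25888893] [-0.71514083 -0.25514085  0.00858681]
-90 [115, 116]
-70 [116, 116]
-50 [116, 115]
-30 [114, 115]
-10 [114, 114]
10 [113, 114]
30 [112, 112]
50 [113, 112]
70 [112, 112]
90 [102, 100]
110 [94, 97]
```

Emit:
arm_command --pt "-1 0 0 0.001 0" --pt "-1 0 0 0.001 0" --pt "-1 0 0 0.001 0" --pt "-1 0 0 0 0" --pt "-1 0 0 0 0"

```text
clock: 17.5
eef_pos: [555.0, -72.5, 88.2]
eef_rot: [-3.141, -0.0, 1.468]
wrist_force: [0.0, 0.5, -0.0]
finger_gap: 0.3
finger_force: 0.0
```

Emit:
arm_command --pt "-1 0 0 0.001 0" --pt "-1 0 0 0 0" --pt "-1 0 0 0 0"

```text
clock: 17.88
eef_pos: [555.1, -72.5, 87.2]
eef_rot: [-3.141, -0.0, 1.468]
wrist_force: [0.8, -0.5, -0.3]
finger_gap: 0.4
finger_force: 0.0
```

```bash
python3 g.py
```

```text
17.875 [555.05669223 -72.48440384  87.19407264] [ 0.84961474 -0.5316792  -0.32141162]
-90 [111, 112]
-70 [112, 111]
-50 [111, 111]
-30 [111, 111]
-10 [112, 111]
10 [112, 112]
30 [111, 111]
50 [111, 111]
70 [110, 111]
90 [103, 99]
110 [95, 95]
```

The cover reads flat. One more millimetre to seat it, then retreat.

Emit:
arm_command --pt "-1 0 0 0.001 0" --pt "-1 0 0 0 0" --pt "-1 0 0 0 0" --pt "-1 0 0 -0.01 0" --pt "-1 0 0 -0.03 0" --pt "-1 0 0 -0.04 0" --pt "-1 0 0 -0.04 0" --pt "-1 0 0 -0.04 0" --pt "-1 -0.03 0 -0.03 0" --pt "-1 -0.04 0 0 0" --pt "-1 -0.04 0 0 0" --pt "-1 -0.04 -0.02 0 0" --pt "-1 0 0 0 0" --pt "-1 0 0 0 0"

```text
clock: 19.68
eef_pos: [520.0, -219.3, 276.6]
eef_rot: [3.141, -0.0, 1.468]
wrist_force: [0.5, 0.5, -0.9]
finger_gap: 0.3
finger_force: 0.0
```

```bash
python3 g.py; python3 -c "
from h import *
i=cam('scene')['img'];j=cam('top')['img'];cv2.imwrite('pics/s9.png',np.hstack([cv2.resize(i,(400,300)),cv2.resize(j,(400,300))]))"
```

```text
19.675 [ 519.95806023 -219.34097065  276.63539617] [ 0.49751375  0.48815205 -0.85831242]
-90 [111, 111]
-70 [111, 111]
-50 [111, 111]
-30 [112, 111]
-10 [111, 111]
10 [111, 112]
30 [111, 111]
50 [112, 112]
70 [111, 111]
90 [102, 100]
110 [94, 93]
```

View pics/s9.png

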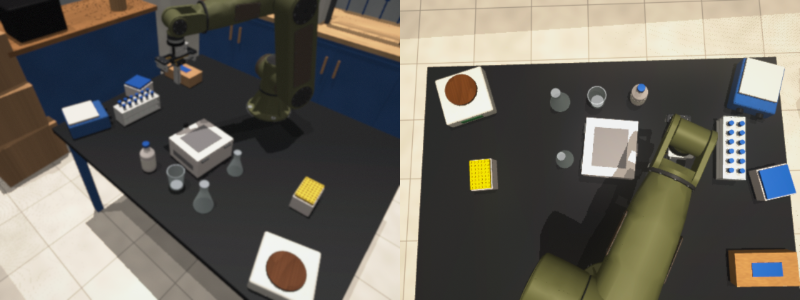

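The carrier at (200,147) in the left half is shut with its cover level, the bystanders stand where they were, and the arm is clear.

```bash
python3 -c "
from h import *
print(ticket.sign_off())"
```

```text
the job is handed in; nothing more can be done
None
```

I pushed the flap down first, then the cover shut; both measured level to about 1 mm in the depth images, the surroundings look undisturbed, and the job is handed in, with no verdict returned.

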